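# Close the ink pad and shut its drawer

## Robot

A 7-joint arm with a two-finger parallel gripper is mounted at the origin on a cart in front of the work surface, level with it; the furniture and walls round the work are solid. World frame = base frame: x ahead of the robot, y to its left, z up, the work surface at z = 0. Lengths are in m, angles in rad, forces in N, time in s.
With the tool pointing down it reaches from about 0.4 to 0.925 m from the base axis. Payload 4.1 kg.
Tool frame: the origin (TCP) lies at the very end of the fingers, on their centre line; the grasp point (between the pads) lies 19 mm behind it; z points along the fingers, y is the direction in which the jaws open and shut (so a half turn about z gives the same grasp; the last joint's range is limited). The gripper opens to 85 mm and grips with 20 to 120 N. Pads are 22 mm wide; open, the fingers measure 114 mm over their backs; the gripper's body (76 mm by 85 mm) begins 54 mm behind the grasp point. The pads swing forward as they close: fully open they stand 13 mm farther back than shut.
Start: joints at [1.23, 0.398, 0.045, 1.537, -0.019, 1.207, -0.051], TCP at [0.156, -0.631, 0.231] pointing down, gripper open.
Joint ranges: [-2.82, 2.82], [-0.49, 2.23], [-1.37, 1.46], [0, 2.46], [-1.36, 4.5], [0.23, 2], [-2.94, 2.94]. Speed limits (rad/s): [2.57, 2.57, 3.14, 3.14, 3.14, 3.14, 3.14].

## Interface

Orientations are given as a unit quaternion [x, y, z, w].
In Python, from cell import * gives the robot as it stands.
- The arm moves only by the tool step_arm, never from a script. Its argument "series" is a list of rows, each an object of numbers: "x", "y", "z": the shift along the tool's x, y, z in mm; "wx", "wy", "wz": the turn, a rotation vector about the tool's x, y, z in rad; "gripper": the opening, from 0 (shut) to 1 (fully open). In form: [{"x": .., "y": .., "z": .., "wx": .., "wy": .., "wz": .., "gripper": ..}, ...]. A call has 1 to 10 rows; each row is the pose to reach, as a shift and turn from the pose measured when the call began, along the tool's axes at that moment; what a row does not reach only later rows make up. A row lasts 1/10 s, in which the tool goes at most 50 mm and 8.59 degrees, less where a joint would pass 70% of its speed; a pose out of reach is approached as far as the arm can. A call with a gripper value outside its range is refused whole. The fingers move at their own pace and stop on an object; "force" is the grip in N (left out, the last holds). Time passes only in rows, so rows that repeat a pose let the fingers close. It gives the time, the measured TCP pose, the force and the opening at its end, in the units of the state.
- state(): the state, without advancing time (a new reading comes with each control period).
- camera(name): name is "side" or "top"; returns a dict with "pixels" (480x640x3 uint8, red, green, blue), "fx", "fy", "cx", "cy" (pixels), "world_from_camera" (4x4, takes a point from camera to world coordinates). Camera axes: x right, y down, z forward; pixel columns grow to the right and rows downward; lengths in m; the calibration is good to about 2 mm. A picture is of the moment at which its call begins. There is no depth.
- finish_job(): hands the job in, once; it reports no verdict.
The state is a dict: "t": time; "joint_positions": joint angles; "joint_vel": joint speeds; "joint_torque": joint torques, N m; "tcp_pos": TCP position; "orientation": TCP orientation; "wrist_force": force on the tool from outside, world axes, zero at the start; "moment": the same for the moment, N m; "finger_gap": finger opening in m.
Only numpy, scipy, OpenCV 4.12 (cv2) and the standard library are available. Lean on these libraries where they do the work, as an engineer would, in place of code of your own. Each camera call takes 0.05 s, during which the arm holds its last target.

## Task

The ink pad has been left open in the pulled-out drawer of the small desktop drawer unit. Using only your fingertips, gripping and lifting nothing, push the raised lid of the ink pad over towards the drawer front and press it gently down shut, and only then push the drawer fully home by its front. Be gentle, leave everything else standing where it is, and take your hand away at the end.

Things in the scene. Friction and masses are not known exactly. Their poses are not given: they have to be found in the camera images.
- drawer_unit: Grey sheet-metal desktop drawer unit, 210 deep x 240 wide x 62 mm high, fixed to the worktop, with one white drawer. Origin at worktop level in the middle of its front; its x axis points from the front to the back (level, the direction in which the drawer shuts), y to its left, z up.
- drawer (a joint): How far the drawer is pulled out, in m: 0 is fully home, 0.185 the end of its travel; it starts about 0.15 to 0.18 out. It slides along the unit's x axis with about 1.5 N of friction and stays where it is left.
- drawer_front (a point): Middle of the outer face of the white drawer front (flat, 228 wide x 46 mm high, 9.5 to 55.5 mm above the worktop, 10 mm thick; behind it the drawer's sides rise to 40 mm above the worktop). It moves with the drawer; when home the face is flush with the unit's front. Axes as the unit's.
- ink_pad_lid (a joint): Angle of the ink pad's lid in rad: 0 is shut flat, 1.57 upright, 1.92 leaning fully back towards the unit. It starts at about 1.65 to 1.9. It turns on a hinge along the pad's back edge (parallel to the drawer front) that is light but damped (0.01 N m friction, 0.05 N m s/rad): it stays about where it is left and hardly falls by itself, so it must be followed all the way down.
- lid_hinge (a point): Middle of the lid's hinge line at the back edge of the dark blue ink pad. The pad (66 deep x 98 wide x 16 mm high when shut, its foot 10 mm below this point) is fixed in the front left compartment of the drawer, centred 33 mm in front of this point; this point lies 83 mm behind the outer face of the drawer front and 47 mm left of its middle, 23 mm above the worktop. It moves with the drawer. Axes as the unit's.
- lid_edge (a point): Middle of the lid's free edge, half-way through its thickness (lid: 64 mm from hinge to free edge, 98 wide, 5 mm thick). With the lid upright it is 64 mm above the hinge; shut, it is 64 mm in front of the hinge, and the lid's top face is 6 mm above the hinge. It moves with the lid.
- rubber_stamp: Wooden rubber stamp, 28x58 mm, 73 mm high, standing loose on the worktop to the left of the unit; origin under its middle. Leave alone.
- glue_stick: White and grey glue stick, 95 mm long, 28 mm thick, lying loose on the worktop to the right of the unit; origin under its middle. Leave alone.
- staple_box: Small box of staples, 41x74x27 mm, lying loose on the unit's top about its middle; origin under its middle. Leave alone.
- clip_box: Small box of paper clips, 53x75x21 mm, loose on the worktop at the left; origin under its middle. Leave alone.
- marker: Black capped marker, 125 mm long, 18 mm thick, lying loose on the worktop at the right; origin under its middle. Leave alone.

How it is judged:
On the way, in this order (a step that is already met when the one before it is completed fails the run):
1. the fingertips press the lid shut while the drawer is still pulled out (value of joint ink_pad_lid below 0.06 rad and contact force between the fingers and ink_pad_lid above 1 N and value of joint drawer above 0.1 m), for 0.05 s.
2. the drawer is pushed home (value of joint drawer below 0.005 m and value of joint ink_pad_lid below 0.06 rad), for 0.1 s.
At the end, for the whole second after the job is handed in: The drawer is within 5 mm of fully home, the ink pad's lid is within 0.06 rad of shut, and the loose things around are within 20 mm of where they began (all of step 2 and distance of each of rubber_stamp, glue_stick, staple_box, clip_box, marker from where it was at the start of the episode below 0.02 m); the robot touches nothing.
It fails at once if the drawer is pushed in while the lid still stands up (value of joint drawer below 0.1 m and value of joint ink_pad_lid above 0.2 rad).
It fails at once if the lid is gripped or pushed with more than 30 N (contact force between the fingers and ink_pad_lid above 30 N).
It fails at once if the drawer is gripped or pushed with more than 30 N (contact force between the fingers and drawer above 30 N).
It fails at once if a loose thing nearby is knocked, carried or lifted (distance of any of rubber_stamp, glue_stick, staple_box, clip_box, marker from where it was at the start of the episode above 0.02 m).
It also fails if it takes over 51 s, if anything falls off the work surface, if the arm or the gripper's body presses on something with over 40 N, if the wrist force passes 120 N, or if a joint passes its speed limit or range.

## Working session

There is one attempt and no reset: what is moved stays moved. The work goes in short steps, Python scripts to look and compute and a tool call to move; the robot and the scene stay as the last step left them, time stands still between calls to the robot, and variables do not carry over. Pictures are saved under pics/ and viewed, and the job is handed in when it is done.

Besides the shell and the picture viewer there is one more tool, called after "Emit:" as name([rows], argument=value, ...), one row to a line, values as JSON. step_arm: Moves the arm, as the interface text tells. Its arguments: {"type":"object","properties":{"series":{"type":"array","items":{"type":"object","properties":{"x":{"type":"number"},"y":{"type":"number"},"z":{"type":"number"},"wx":{"type":"number"},"wy":{"type":"number"},"wz":{"type":"number"},"gripper":{"type":"number"}}}},"force":{"type":"number"}},"required":["series"]}

```bash
ls; mkdir -p pics; python3 - <<'E'
from cell import *
import cv2,json
s=state();print(s)
for n in("side","top"):
    c=camera(n);cv2.imwrite(f"pics/{n}0.png",c["pixels"][:,:,::-1]);print(n,c["fx"],c["fy"],c["cx"],c["cy"],c["world_from_camera"])
E
```

```text
pics
{'t': 0.0, 'joint_positions': array([ 1.22997294,  0.39921308,  0.04502771,  1.53788928, -0.01872631,
        1.20687286, -0.0506929 ]), 'joint_vel': array([ 0.00025196,  0.00056975,  0.00034747,  0.00014675, -0.00041972,
       -0.00055351,  0.00036895]), 'joint_torque': array([-2.51683832e-04, -4.75116920e+01,  1.36432819e+00, -2.54226279e+01,
        1.15388466e-02,  9.50631016e-03,  9.67853509e-06]), 'tcp_pos': array([ 0.15553899, -0.63046552,  0.23024556]), 'orientation': array([ 9.92691649e-01,  1.20674472e-01, -1.72558363e-04, -9.65141397e-04]), 'wrist_force': array([-0.23503246,  0.04803628,  0.01421266]), 'moment': array([-0.00969573, -0.01375141, -0.01378572]), 'finger_gap': 0.0855774890284194}
side 601.1701055494686 601.1701055494686 322.0554763879739 236.94983083395599 [[-0.99743012  0.0466717  -0.05435901  0.69770279]
 [ 0.07078012  0.52429296 -0.84859122  1.37729589]
 [-0.01110515 -0.85025799 -0.52624902  0.91435684]
 [ 0.          0.          0.          1.        ]]
top 580.2199062337727 580.2199062337727 326.5332735993317 241.51641077893314 [[-0.38421966 -0.81310151  0.43731132 -0.03457753]
 [-0.92318472  0.33309946 -0.19176737  0.31968955]
 [ 0.01025817 -0.47739992 -0.87862625  1.37719679]
 [ 0.          0.          0.          1.        ]]
```

View pics/side0.png

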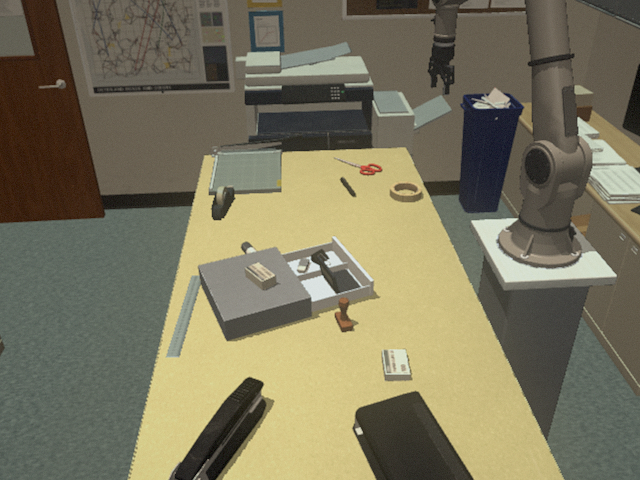

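View pics/top0.png

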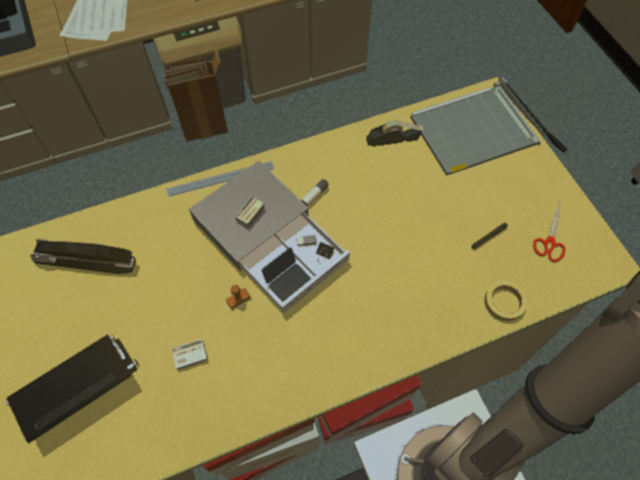

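```bash
python3 - <<'E'
import cv2
a=cv2.imread("pics/top0.png")[160:320,180:380];cv2.imwrite("pics/t0c.png",cv2.resize(a,(800,640)[:2] if 0 else (750,600),interpolation=cv2.INTER_CUBIC))
a=cv2.imread("pics/side0.png")[225:345,190:390];cv2.imwrite("pics/s0c.png",cv2.resize(a,(800,480),interpolation=cv2.INTER_CUBIC))
E
```

```text
(no output)
```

View pics/t0c.png

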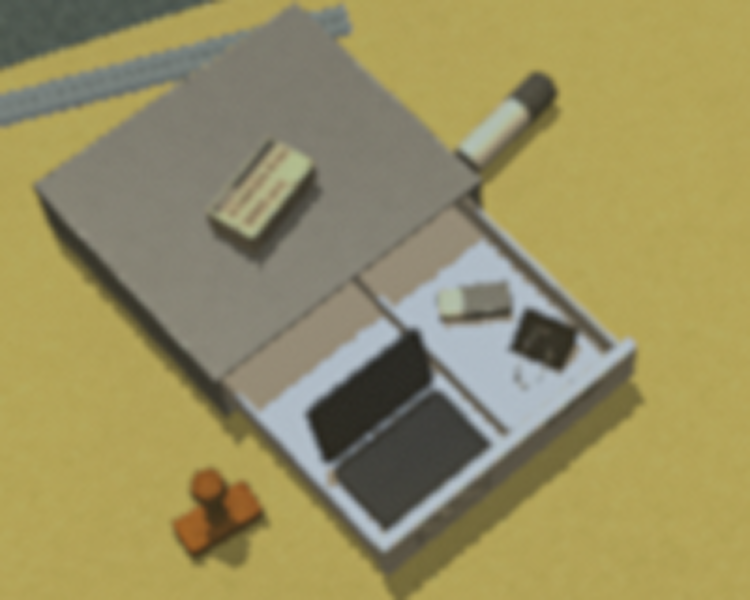

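View pics/s0c.png

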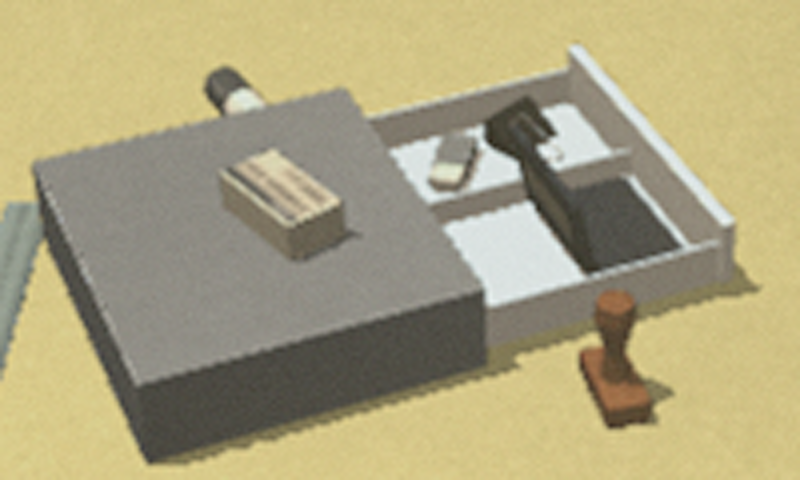

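```bash
cat > h.py <<'E'
import numpy as np,cv2
from scipy.optimize import least_squares
CAL={}
def setcal(c,n): CAL[n]=(c["fx"],c["fy"],c["cx"],c["cy"],np.linalg.inv(c["world_from_camera"]))
def proj(n,P):
    fx,fy,cx,cy,T=CAL[n];p=T[:3,:3]@P+T[:3,3];return np.array([fx*p[0]/p[2]+cx,fy*p[1]/p[2]+cy])
def U(p,P):
    x,y,a=p[:3];c,s=np.cos(a),np.sin(a);return np.array([x+c*P[0]-s*P[1],y+s*P[0]+c*P[1],P[2]])
def lid(p,r,y,h=0): # r along lid, h above lid mid-plane
    d,t=p[3],p[4];xh=-d+.083
    return np.array([xh-r*np.cos(t)+h*np.sin(t),.047+y,.023+r*np.sin(t)+h*np.cos(t)])
E
cat > fit.py <<'E'
from h import *
from cell import *
for n in("side","top"): setcal(camera(n),n)
T=lambda u,v:(180+(u+.5)/3.75-.5,160+(v+.5)/3.75-.5)
S=lambda u,v:(190+(u+.5)/4-.5,225+(v+.5)/4-.5)
obs=[]
for l,t,s in[((0,.12,.062),(222,378),(485,292)),((0,-.12,.062),(478,190),(350,90)),((.21,.12,.062),(38,185),(140,385)),((.21,-.12,.062),(295,8),(35,163))]:
    obs+=[("top",T(*t),lambda p,l=l:l),("side",S(*s),lambda p,l=l:l)]
for y,t,s in[(.114,(385,550),(733,225)),(-.114,(634,348),(578,45))]:
    f=lambda p,y=y:(-p[3],y,.0555)
    obs+=[("top",T(*t),f),("side",S(*s),f)]
for y,t,s in[(.049,(307,412),None),(-.049,(416,330),None)]:
    obs.append(("top",T(*t),lambda p,y=y:lid(p,.064,y,0)))
def res(p): return np.concatenate([proj(n,U(p,f(p)))-o for n,o,f in obs])
r=least_squares(res,[.6,.1,.7,.16,1.75],loss="soft_l1")
print(r.x,np.round(r.fun.reshape(-1,2) if 0 else res(r.x).reshape(-1,2),1))
np.save("p.npy",r.x);p=r.x
for nm,P in[("front",(-p[3],0,.0325)),("hinge",(-p[3]+.083,.047,.023)),("edge",lid(p,.064,0)),("unit",(0,0,0)),("edgeL",lid(p,.064,.049)),("edgeR",lid(p,.064,-.049))]:print(nm,U(p,P),np.linalg.norm(U(p,P)[:2]),proj("top",U(p,P)),proj("side",U(p,P)))
E
python3 fit.py
```

```text
[0.69139367 0.15129118 0.34105761 0.16381925 1.76629484] [[-1.7  1.6]
 [ 1.3 -0.8]
 [ 1.4 -2.1]
 [-0.3 -1. ]
 [-1.5  0.2]
 [-0.3  0.1]
 [ 0.5 -1.4]
 [-0.1 -0.5]
 [-1.5  0.2]
 [ 0.6 -0.3]
 [ 0.2 -1.2]
 [ 0.2 -0.1]
 [-0.7  0.9]
 [ 0.5 -0.7]]
front [0.53701018 0.09649627 0.0325    ] 0.5456110895465702 [315.7649134  281.99655003] [352.66644672 264.23602101]
hinge [0.59950875 0.16855131 0.023     ] 0.6227521860509118 [280.77391518 272.76411561] [330.98611212 284.86415917]
edge [0.61122502 0.17270973 0.08578086] 0.6351572075357687 [276.07454321 258.56237801] [326.24545039 265.26772969]
unit [0.69139367 0.15129118 0.        ] 0.7077529460650976 [275.34973766 245.64241118] [294.27429234 290.02343519]
edgeL [0.59483531 0.2188874  0.08578086] 0.6338302116809712 [260.75899538 270.40789489] [334.63564371 275.92251806]
edgeR [0.62761474 0.12653206 0.08578086] 0.6402426253614534 [291.05422836 246.97662767] [318.2833085 255.156528 ]
```

```bash
cat > go.py <<'E'
from h import *
from cell import *
from scipy.spatial.transform import Rotation as R
p=np.load("p.npy")
def rel(*Ps):
    "unit-frame targets (m) -> tool shifts mm and turn to heading p[2], pointing down"
    s=state();q=R.from_quat(s["orientation"]);a=p[2]
    G=R.from_matrix(np.array([[np.cos(a),np.sin(a),0],[np.sin(a),-np.cos(a),0],[0,0,-1]]))
    t=s["tcp_pos"];c,sn=np.cos(a),np.sin(a);d=t[:2]-p[:2]
    print("t",round(s["t"],2),"tcp unit",np.round(1000*np.array([c*d[0]+sn*d[1],-sn*d[0]+c*d[1],t[2]]),1),"F",np.round(s["wrist_force"],2),"gap",round(s["finger_gap"],4),"J",np.round(s["joint_positions"],2))
    print("turn",np.round((q.inv()*G).as_rotvec(),3))
    for P in Ps: print(P,np.round(1000*q.inv().apply(U(p,P)-t),1))
E
python3 - <<'E'
from go import *
rel((-.15,-.35,.23),(-.038,.047,.2))
print(U(p,(-.15,-.35,.23)))
E
```

```text
t 0.2 tcp unit [-766.5 -557.7  230.7] F [0.22 0.28 0.06] gap 0.0856 J [ 1.23  0.4   0.05  1.54 -0.02  1.21 -0.05]
turn [-0.001  0.    -0.099]
(-0.15, -0.35, 0.23) [ 592.9 -267.8    0.9]
(-0.038, 0.047, 0.2) [ 665.1 -673.9   31.4]
[ 0.66710285 -0.22872192  0.23      ]
```

Emit:
step_arm([
  {"x": 300,"y": -130,"z": -20,"wz": -0.1,"gripper": 0},
  {"x": 300,"y": -130,"z": -20,"wz": -0.1,"gripper": 0},
  {"x": 300,"y": -130,"z": -20,"wz": -0.1,"gripper": 0},
  {"x": 300,"y": -130,"z": -20,"wz": -0.1,"gripper": 0},
  {"x": 300,"y": -130,"z": -20,"wz": -0.1,"gripper": 0},
  {"x": 300,"y": -130,"z": -20,"wz": -0.1,"gripper": 0},
  {"x": 560,"y": -280,"z": -20,"wz": -0.1,"gripper": 0},
  {"x": 560,"y": -280,"z": -20,"wz": -0.1,"gripper": 0},
  {"x": 560,"y": -280,"z": -20,"wz": -0.1,"gripper": 0},
  {"x": 560,"y": -280,"z": -20,"wz": -0.1,"gripper": 0},
])

```text
invalid input
```

```bash
python3 - <<'E'
from go import *
rel((-.038,.047,.2))
E
```

```text
t 0.2 tcp unit [-766.5 -557.7  230.7] F [0.22 0.28 0.06] gap 0.0856 J [ 1.23  0.4   0.05  1.54 -0.02  1.21 -0.05]
turn [-0.001  0.    -0.099]
(-0.038, 0.047, 0.2) [ 665.1 -673.9   31.4]
```

Emit:
step_arm([
  {"x": 50,"y": -20,"z": -10,"wx": 0,"wy": 0,"wz": -0.1,"gripper": 0},
  {"x": 100,"y": -40,"z": -20,"wx": 0,"wy": 0,"wz": -0.1,"gripper": 0},
], force=20)

```text
t: 0.4
tcp_pos: [0.2344, -0.5733, 0.2483]
orientation: [0.986, 0.169, -0.0, -0.001]
wrist_force: [1.5, -1.0, 1.3]
finger_gap: 0.0588
```

Emit:
step_arm([
  {"x": 220,"y": -90,"z": 0,"wx": 0,"wy": 0,"wz": 0,"gripper": 0},
  {"x": 220,"y": -90,"z": 0,"wx": 0,"wy": 0,"wz": 0,"gripper": 0},
  {"x": 220,"y": -90,"z": 0,"wx": 0,"wy": 0,"wz": 0,"gripper": 0},
  {"x": 220,"y": -90,"z": 0,"wx": 0,"wy": 0,"wz": 0,"gripper": 0},
  {"x": 420,"y": -300,"z": 0,"wx": 0,"wy": 0,"wz": 0,"gripper": 0},
  {"x": 420,"y": -300,"z": 0,"wx": 0,"wy": 0,"wz": 0,"gripper": 0},
  {"x": 420,"y": -300,"z": 0,"wx": 0,"wy": 0,"wz": 0,"gripper": 0},
  {"x": 420,"y": -300,"z": 0,"wx": 0,"wy": 0,"wz": 0,"gripper": 0},
])

```text
t: 1.2
tcp_pos: [0.4752, -0.2597, 0.2487]
orientation: [0.986, 0.169, -0.0, -0.001]
wrist_force: [0.7, -0.5, 0.1]
finger_gap: -0.0001
```

```bash
python3 - <<'E'
from go import *
rel((-.038,.047,.2))
E
```

```text
t 1.2 tcp unit [-341.2 -315.   248.7] F [ 0.74 -0.45  0.13] gap -0.0001 J [ 0.62  0.2  -0.23  1.77  0.05  1.18 -0.85]
turn [-0.002  0.001 -0.002]
(-0.038, 0.047, 0.2) [ 302.3 -362.6   49.3]
```

Emit:
step_arm([
  {"x": 302,"y": -362,"z": 20,"wx": 0,"wy": 0,"wz": 0,"gripper": 0},
  {"x": 302,"y": -362,"z": 20,"wx": 0,"wy": 0,"wz": 0,"gripper": 0},
  {"x": 302,"y": -362,"z": 20,"wx": 0,"wy": 0,"wz": 0,"gripper": 0},
  {"x": 302,"y": -362,"z": 20,"wx": 0,"wy": 0,"wz": 0,"gripper": 0},
  {"x": 302,"y": -362,"z": 20,"wx": 0,"wy": 0,"wz": 0,"gripper": 0},
  {"x": 302,"y": -362,"z": 20,"wx": 0,"wy": 0,"wz": 0,"gripper": 0},
  {"x": 302,"y": -362,"z": 20,"wx": 0,"wy": 0,"wz": 0,"gripper": 0},
  {"x": 302,"y": -362,"z": 20,"wx": 0,"wy": 0,"wz": 0,"gripper": 0},
  {"x": 302,"y": -362,"z": 20,"wx": 0,"wy": 0,"wz": 0,"gripper": 0},
  {"x": 302,"y": -362,"z": 20,"wx": 0,"wy": 0,"wz": 0,"gripper": 0},
])

```text
t: 2.2
tcp_pos: [0.6394, 0.1884, 0.2287]
orientation: [0.985, 0.171, -0.001, -0.003]
wrist_force: [-0.7, -0.7, 0.8]
finger_gap: -0.0001
```

```bash
python3 - <<'E'
from go import *
rel((-.038,.047,.065))
E
```

```text
t 2.2 tcp unit [-36.5  52.4 228.7] F [-0.66 -0.7   0.8 ] gap -0.0001 J [-0.03  0.46 -0.45  1.48  0.2   1.24 -1.73]
turn [-0.006  0.     0.003]
(-0.038, 0.047, 0.065) [ -1.5   6.3 163.7]
```

Descend to z ≈ 0.12 first, and look.

Emit:
step_arm([
  {"x": -1,"y": 6,"z": 40,"wx": 0,"wy": 0,"wz": 0,"gripper": 0},
  {"x": -1,"y": 6,"z": 80,"wx": 0,"wy": 0,"wz": 0,"gripper": 0},
  {"x": -1,"y": 6,"z": 110,"wx": 0,"wy": 0,"wz": 0,"gripper": 0},
  {"x": -1,"y": 6,"z": 110,"wx": 0,"wy": 0,"wz": 0,"gripper": 0},
  {"x": -1,"y": 6,"z": 110,"wx": 0,"wy": 0,"wz": 0,"gripper": 0},
])

```text
t: 2.7
tcp_pos: [0.6404, 0.1831, 0.119]
orientation: [0.985, 0.171, -0.001, -0.003]
wrist_force: [0.1, 0.4, 0.1]
finger_gap: 0.0001
```

```bash
cat > look.py <<'E'
import sys
from go import *
tag=sys.argv[1]
rel()
t=state()["tcp_pos"]
for n,(x0,y0) in {"top":(200,160),"side":(230,200)}.items():
    c=camera(n);setcal(c,n);print(n,"tcp px in crop",(proj(n,t)-(x0,y0))*4)
    a=c["pixels"][y0:y0+150,x0:x0+200,::-1];cv2.imwrite(f"pics/{n}{tag}.png",cv2.resize(a,(800,600),interpolation=cv2.INTER_CUBIC))
E
python3 look.py 1
```

```text
t 2.7 tcp unit [-37.4  47.1 119. ] F [0.08 0.38 0.09] gap 0.0001 J [-0.04  0.55 -0.43  1.6   0.25  1.05 -1.76]
turn [-0.006  0.     0.003]
top tcp px in crop [268.34712172 336.37099454]
side tcp px in crop [337.10881941 227.41956787]
```

View pics/top1.png

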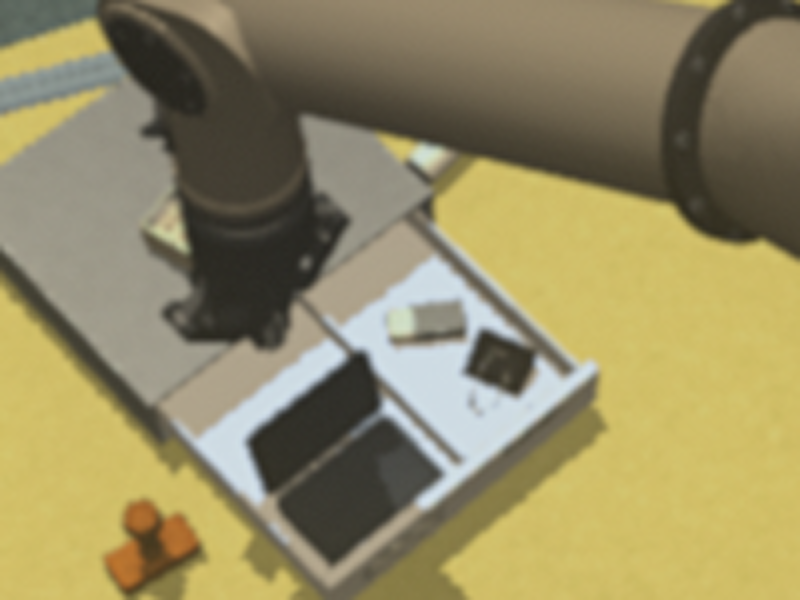

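View pics/side1.png

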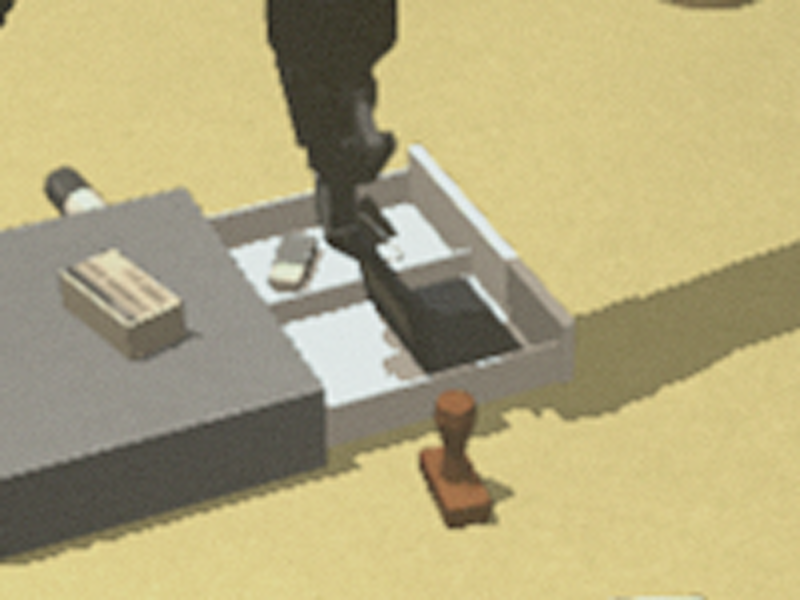

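Emit:
step_arm([
  {"x": 0,"y": 0,"z": 20,"wx": 0,"wy": 0,"wz": 0,"gripper": 0},
  {"x": 0,"y": 0,"z": 40,"wx": 0,"wy": 0,"wz": 0,"gripper": 0},
  {"x": 0,"y": 0,"z": 54,"wx": 0,"wy": 0,"wz": 0,"gripper": 0},
  {"x": 0,"y": 0,"z": 54,"wx": 0,"wy": 0,"wz": 0,"gripper": 0},
])

```text
t: 3.2
tcp_pos: [0.6413, 0.1837, 0.0664]
orientation: [0.985, 0.171, 0.001, -0.003]
wrist_force: [0.0, -0.4, 0.2]
finger_gap: -0.0001
```

```bash
python3 look.py 2
```

```text
t 3.2 tcp unit [-36.3  47.3  66.4] F [ 0.02 -0.4   0.18] gap -0.0001 J [-0.05  0.61 -0.41  1.64  0.28  0.95 -1.78]
turn [-0.006 -0.002  0.003]
top tcp px in crop [273.63872272 374.68444834]
side tcp px in crop [337.20764904 299.97700511]
```

View pics/side2.png

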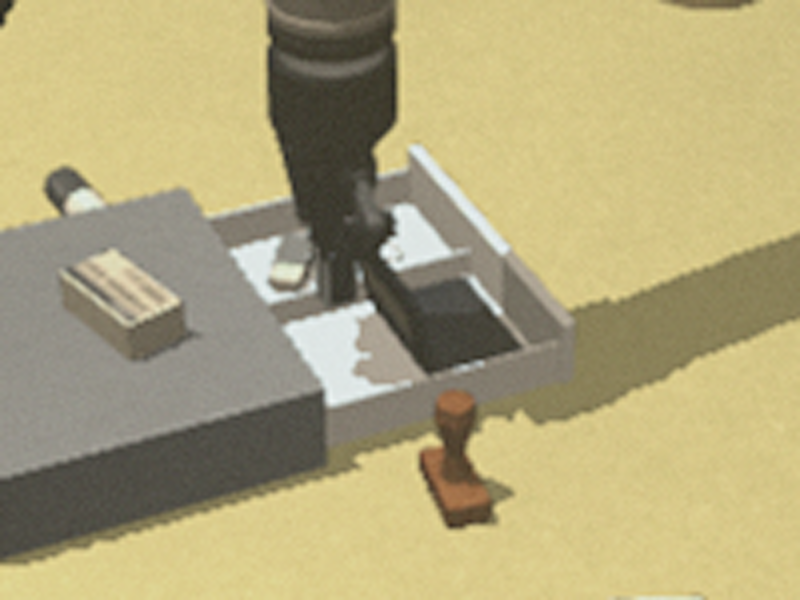

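View pics/top2.png

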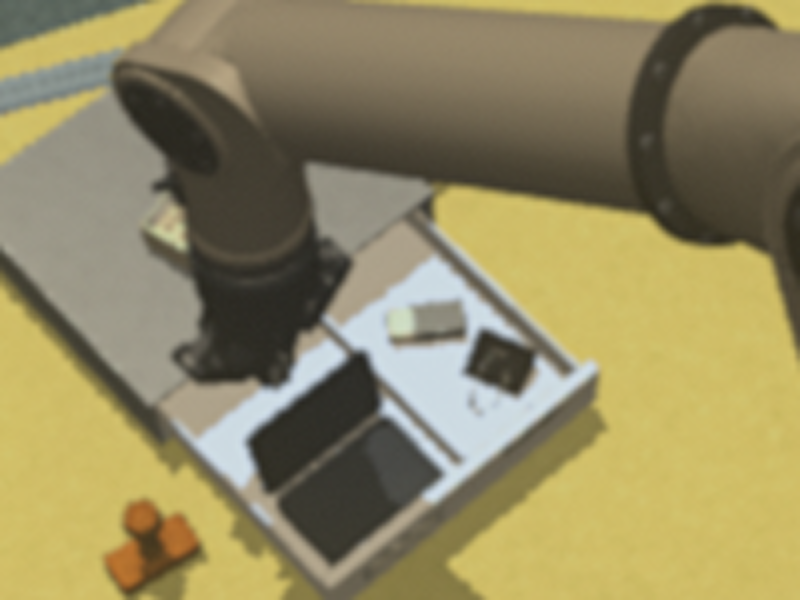

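Emit:
step_arm([
  {"x": -4,"y": 0,"z": 0,"wx": 0,"wy": 0,"wz": 0,"gripper": 0},
  {"x": -8,"y": 0,"z": 0,"wx": 0,"wy": 0,"wz": 0,"gripper": 0},
  {"x": -12,"y": 0,"z": -1,"wx": 0,"wy": 0,"wz": 0,"gripper": 0},
  {"x": -15,"y": 0,"z": -1,"wx": 0,"wy": 0,"wz": 0,"gripper": 0},
  {"x": -18,"y": 0,"z": -1,"wx": 0,"wy": 0,"wz": 0,"gripper": 0},
  {"x": -20,"y": 0,"z": -2,"wx": 0,"wy": 0,"wz": 0,"gripper": 0},
  {"x": -22,"y": 0,"z": -2,"wx": 0,"wy": 0,"wz": 0,"gripper": 0},
  {"x": -24,"y": 0,"z": -2,"wx": 0,"wy": 0,"wz": 0,"gripper": 0},
  {"x": -26,"y": 0,"z": -3,"wx": 0,"wy": 0,"wz": 0,"gripper": 0},
  {"x": -28,"y": 0,"z": -3,"wx": 0,"wy": 0,"wz": 0,"gripper": 0},
])

```text
t: 4.3
tcp_pos: [0.6163, 0.1749, 0.0712]
orientation: [0.985, 0.171, 0.002, -0.003]
wrist_force: [0.6, 0.3, 0.4]
finger_gap: -0.0003
```

```bash
python3 look.py 3
```

```text
t 4.3 tcp unit [-62.9  47.4  71.2] F [0.6  0.27 0.41] gap -0.0003 J [-0.03  0.56 -0.42  1.71  0.27  0.93 -1.78]
turn [-0.006 -0.006  0.003]
top tcp px in crop [299.82087656 399.29082457]
side tcp px in crop [377.20473898 283.23229369]
```

View pics/side3.png

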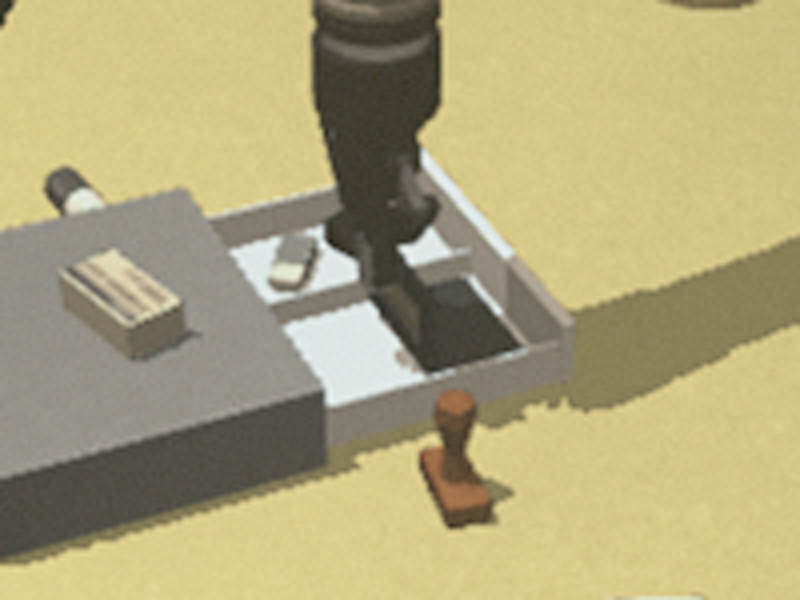

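View pics/top3.png

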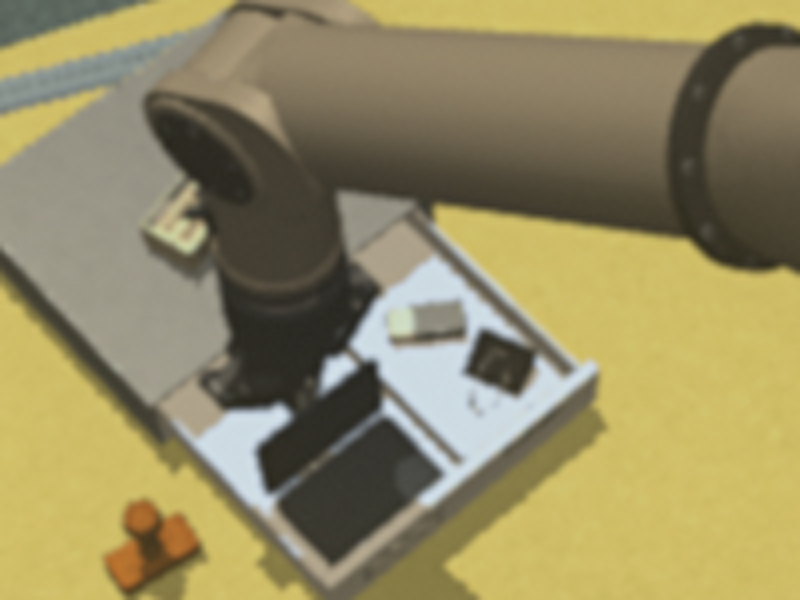

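Emit:
step_arm([
  {"x": -3,"y": 0,"z": 1,"wx": 0,"wy": 0,"wz": 0,"gripper": 0},
  {"x": -6,"y": 0,"z": 2,"wx": 0,"wy": 0,"wz": 0,"gripper": 0},
  {"x": -9,"y": 0,"z": 2,"wx": 0,"wy": 0,"wz": 0,"gripper": 0},
  {"x": -12,"y": 0,"z": 2,"wx": 0,"wy": 0,"wz": 0,"gripper": 0},
  {"x": -14.5,"y": 0,"z": 2.5,"wx": 0,"wy": 0,"wz": 0,"gripper": 0},
  {"x": -17,"y": 0,"z": 3,"wx": 0,"wy": 0,"wz": 0,"gripper": 0},
  {"x": -19.5,"y": 0,"z": 3.5,"wx": 0,"wy": 0,"wz": 0,"gripper": 0},
  {"x": -22,"y": 0,"z": 4,"wx": 0,"wy": 0,"wz": 0,"gripper": 0},
  {"x": -24.5,"y": 0,"z": 5,"wx": 0,"wy": 0,"wz": 0,"gripper": 0},
  {"x": -27,"y": 0,"z": 6,"wx": 0,"wy": 0,"wz": 0,"gripper": 0},
])

```text
t: 5.4
tcp_pos: [0.5903, 0.1656, 0.0649]
orientation: [0.985, 0.171, 0.002, -0.003]
wrist_force: [-0.5, 0.8, 1.2]
finger_gap: -0.0004
```

```bash
python3 look.py 4
```

```text
t 5.4 tcp unit [-90.5  47.3  64.9] F [-0.46  0.78  1.19] gap -0.0004 J [-0.02  0.53 -0.43  1.78  0.26  0.89 -1.79]
turn [-0.006 -0.005  0.003]
top tcp px in crop [328.71973616 433.00605328]
side tcp px in crop [418.2043081  280.91758325]
```

View pics/side4.png

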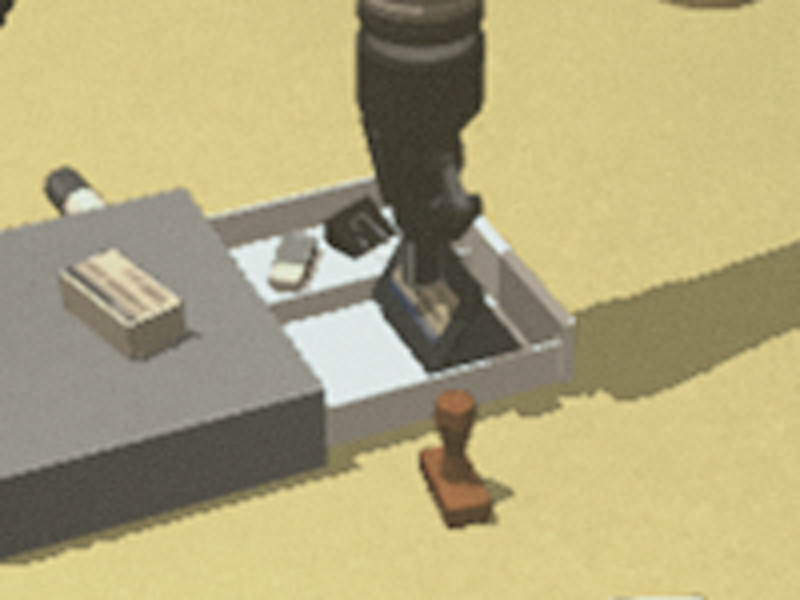

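View pics/top4.png

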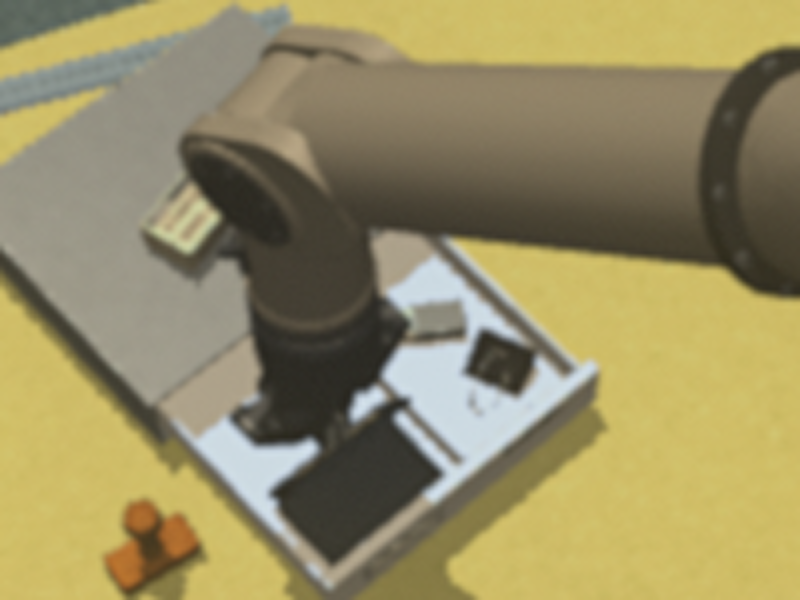

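Emit:
step_arm([
  {"x": -2,"y": 0,"z": 1.5,"wx": 0,"wy": 0,"wz": 0,"gripper": 0},
  {"x": -4.5,"y": 0,"z": 2.5,"wx": 0,"wy": 0,"wz": 0,"gripper": 0},
  {"x": -6.5,"y": 0,"z": 4,"wx": 0,"wy": 0,"wz": 0,"gripper": 0},
  {"x": -9,"y": 0,"z": 6,"wx": 0,"wy": 0,"wz": 0,"gripper": 0},
  {"x": -11,"y": 0,"z": 8,"wx": 0,"wy": 0,"wz": 0,"gripper": 0},
  {"x": -13,"y": 0,"z": 10,"wx": 0,"wy": 0,"wz": 0,"gripper": 0},
  {"x": -15,"y": 0,"z": 12,"wx": 0,"wy": 0,"wz": 0,"gripper": 0},
  {"x": -16.5,"y": 0,"z": 14,"wx": 0,"wy": 0,"wz": 0,"gripper": 0},
  {"x": -18,"y": 0,"z": 16,"wx": 0,"wy": 0,"wz": 0,"gripper": 0},
  {"x": -19.5,"y": 0,"z": 18,"wx": 0,"wy": 0,"wz": 0,"gripper": 0},
])

```text
t: 6.5
tcp_pos: [0.5713, 0.1588, 0.0462]
orientation: [0.985, 0.171, 0.001, -0.003]
wrist_force: [-1.6, -0.2, 0.3]
finger_gap: -0.0001
```

```bash
python3 look.py 5
```

```text
t 6.5 tcp unit [-110.7   47.3   46.2] F [-1.62 -0.16  0.33] gap -0.0001 J [-0.01  0.52 -0.42  1.84  0.27  0.83 -1.8 ]
turn [-0.006 -0.004  0.003]
top tcp px in crop [351.04012854 467.37169125]
side tcp px in crop [447.72108379 297.74186479]
```

View pics/side5.png

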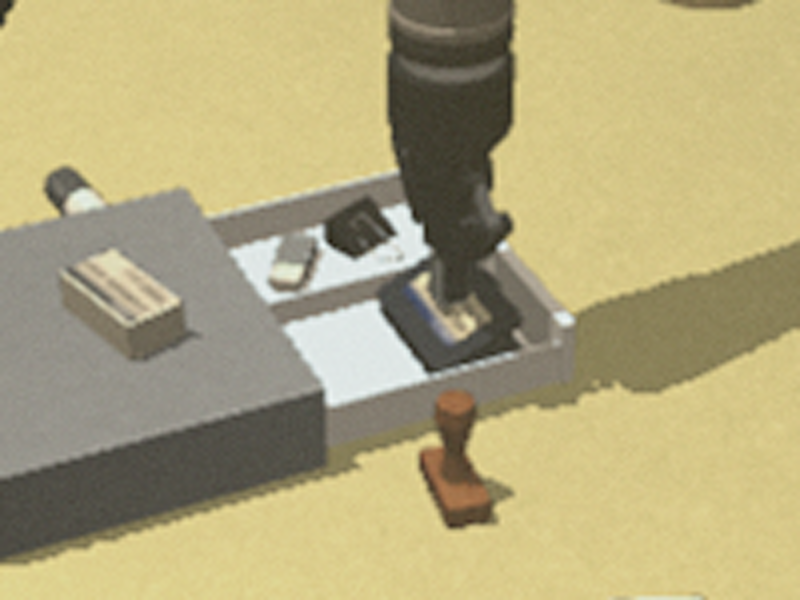

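Emit:
step_arm([
  {"x": -1,"y": 0,"z": 2,"wx": 0,"wy": 0,"wz": 0,"gripper": 0},
  {"x": -2,"y": 0,"z": 4,"wx": 0,"wy": 0,"wz": 0,"gripper": 0},
  {"x": -2.5,"y": 0,"z": 6,"wx": 0,"wy": 0,"wz": 0,"gripper": 0},
  {"x": -3,"y": 0,"z": 8,"wx": 0,"wy": 0,"wz": 0,"gripper": 0},
  {"x": -4,"y": 0,"z": 10,"wx": 0,"wy": 0,"wz": 0,"gripper": 0},
  {"x": -4,"y": 0,"z": 12,"wx": 0,"wy": 0,"wz": 0,"gripper": 0},
  {"x": -5,"y": 0,"z": 14,"wx": 0,"wy": 0,"wz": 0,"gripper": 0},
  {"x": -5,"y": 0,"z": 15.5,"wx": 0,"wy": 0,"wz": 0,"gripper": 0},
  {"x": -5,"y": 0,"z": 15.5,"wx": 0,"wy": 0,"wz": 0,"gripper": 0},
])

```text
t: 7.5
tcp_pos: [0.566, 0.157, 0.0301]
orientation: [0.985, 0.171, 0.001, -0.003]
wrist_force: [-0.2, -0.2, 0.1]
finger_gap: 0.0004
```

```bash
python3 look.py 6
```

```text
t 7.5 tcp unit [-116.3   47.3   30.1] F [-0.15 -0.25  0.14] gap 0.0004 J [-0.02  0.54 -0.41  1.86  0.28  0.8  -1.81]
turn [-0.006 -0.002  0.003]
top tcp px in crop [357.87891473 484.09550934]
side tcp px in crop [455.66609974 316.65964698]
```

View pics/side6.png

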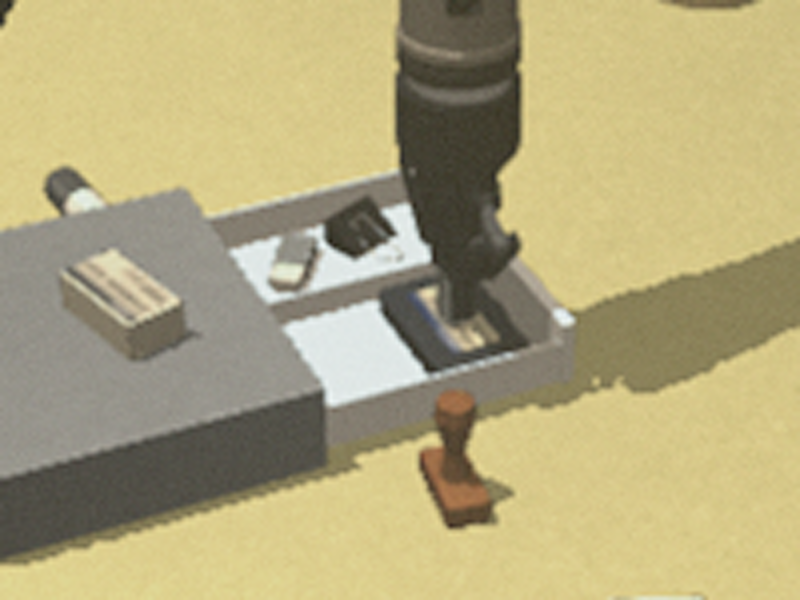

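Nearly shut. Press down in small increments, watching the force.

Emit:
step_arm([
  {"x": 0,"y": 0,"z": 0.7,"wx": 0,"wy": 0,"wz": 0,"gripper": 0},
  {"x": 0,"y": 0,"z": 1.4,"wx": 0,"wy": 0,"wz": 0,"gripper": 0},
  {"x": 0,"y": 0,"z": 1.4,"wx": 0,"wy": 0,"wz": 0,"gripper": 0},
])

```text
t: 7.9
tcp_pos: [0.5662, 0.1571, 0.0292]
orientation: [0.985, 0.171, 0.001, -0.003]
wrist_force: [-0.5, -0.6, 3.3]
finger_gap: 0.0003
```

Emit:
step_arm([
  {"x": 0,"y": 0,"z": 0.7,"wx": 0,"wy": 0,"wz": 0,"gripper": 0},
  {"x": 0,"y": 0,"z": 0.7,"wx": 0,"wy": 0,"wz": 0,"gripper": 0},
  {"x": 0,"y": 0,"z": 0.7,"wx": 0,"wy": 0,"wz": 0,"gripper": 0},
])

```text
t: 8.2
tcp_pos: [0.5665, 0.1573, 0.0291]
orientation: [0.985, 0.171, 0.001, -0.003]
wrist_force: [-1.9, -0.6, 4.8]
finger_gap: -0.0
```

Emit:
step_arm([
  {"x": 0,"y": 0,"z": 1.2,"wx": 0,"wy": 0,"wz": 0,"gripper": 0},
  {"x": 0,"y": 0,"z": 1.2,"wx": 0,"wy": 0,"wz": 0,"gripper": 0},
  {"x": 0,"y": 0,"z": -4,"wx": 0,"wy": 0,"wz": 0,"gripper": 0},
  {"x": 0,"y": 0,"z": -15,"wx": 0,"wy": 0,"wz": 0,"gripper": 0},
  {"x": 0,"y": 0,"z": -45,"wx": 0,"wy": 0,"wz": 0,"gripper": 0},
  {"x": 0,"y": 0,"z": -90,"wx": 0,"wy": 0,"wz": 0,"gripper": 0},
  {"x": 0,"y": 0,"z": -90,"wx": 0,"wy": 0,"wz": 0,"gripper": 0},
  {"x": -60,"y": 20,"z": -90,"wx": 0,"wy": 0,"wz": 0,"gripper": 0},
  {"x": -115,"y": 45,"z": -90,"wx": 0,"wy": 0,"wz": 0,"gripper": 0},
  {"x": -115,"y": 45,"z": -90,"wx": 0,"wy": 0,"wz": 0,"gripper": 0},
])

```text
t: 9.2
tcp_pos: [0.4695, 0.0722, 0.1177]
orientation: [0.985, 0.17, -0.001, -0.002]
wrist_force: [-0.3, -0.8, -0.3]
finger_gap: -0.0001
```

```bash
python3 look.py 7
```

```text
t 9.2 tcp unit [-235.6   -0.3  117.7] F [-0.26 -0.78 -0.31] gap -0.0001 J [ 0.17  0.24 -0.47  2.06  0.13  0.88 -1.6 ]
turn [-0.004  0.001  0.001]
top tcp px in crop [543.02078428 510.15237728]
side tcp px in crop [593.38461657 120.46405573]
```

View pics/side7.png

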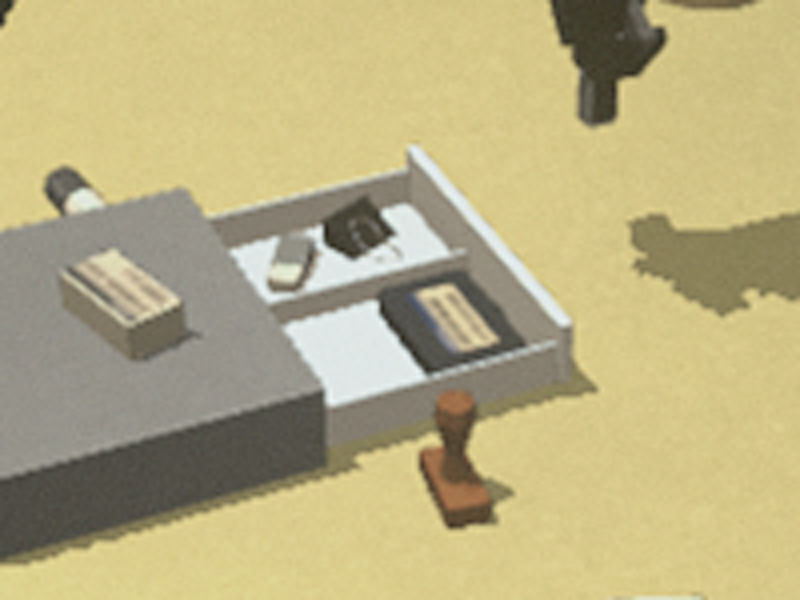

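View pics/top7.png

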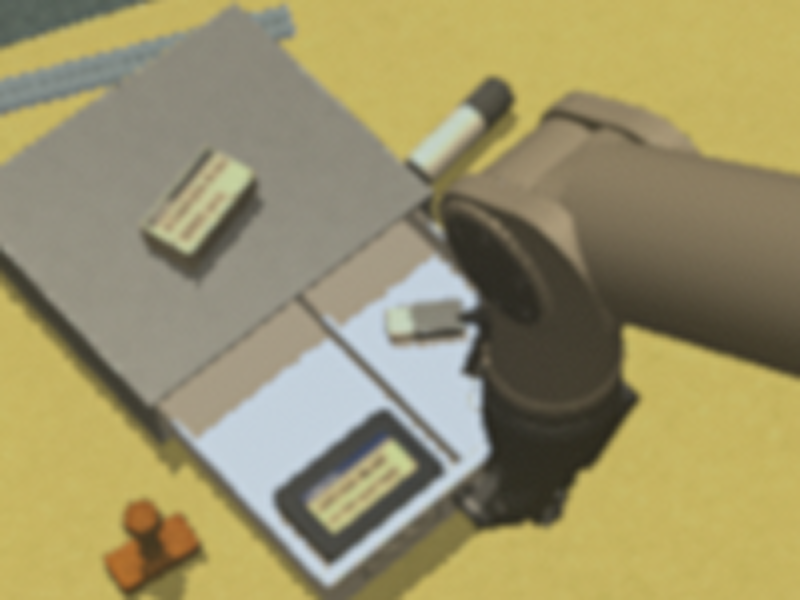

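Emit:
step_arm([
  {"x": 0,"y": 0,"z": 30,"wx": 0,"wy": 0,"wz": 0,"gripper": 0},
  {"x": 0,"y": 0,"z": 60,"wx": 0,"wy": 0,"wz": 0,"gripper": 0},
  {"x": 0,"y": 0,"z": 84,"wx": 0,"wy": 0,"wz": 0,"gripper": 0},
  {"x": 0,"y": 0,"z": 84,"wx": 0,"wy": 0,"wz": 0,"gripper": 0},
  {"x": 20,"y": 0,"z": 84,"wx": 0,"wy": 0,"wz": 0,"gripper": 0},
  {"x": 40,"y": 0,"z": 84,"wx": 0,"wy": 0,"wz": 0,"gripper": 0},
  {"x": 46,"y": 0,"z": 84,"wx": 0,"wy": 0,"wz": 0,"gripper": 0},
])

```text
t: 10.0
tcp_pos: [0.5169, 0.0895, 0.0356]
orientation: [0.985, 0.17, 0.002, -0.002]
wrist_force: [0.2, 0.1, 0.2]
finger_gap: 0.0001
```

```bash
python3 look.py 8
```

```text
t 10.0 tcp unit [-185.1    0.2   35.6] F [0.16 0.07 0.15] gap 0.0001 J [ 0.09  0.44 -0.42  2.01  0.25  0.74 -1.71]
turn [-0.004 -0.005  0.   ]
top tcp px in crop [485.25717354 508.99197202]
side tcp px in crop [520.2430275  245.45243225]
```

View pics/side8.png

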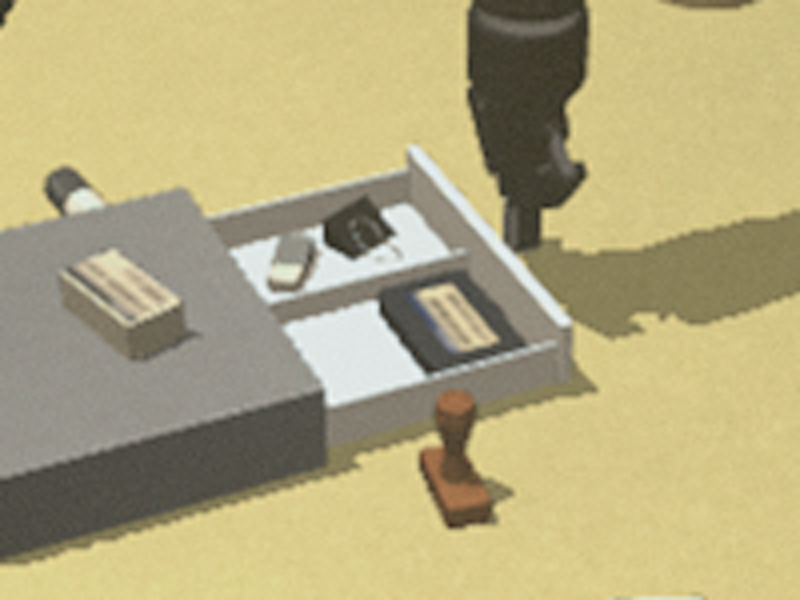

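Emit:
step_arm([
  {"x": 4,"y": 0,"z": 1,"wx": 0,"wy": 0,"wz": 0,"gripper": 0},
  {"x": 6,"y": 0,"z": 1,"wx": 0,"wy": 0,"wz": 0,"gripper": 0},
  {"x": 8,"y": 0,"z": 1,"wx": 0,"wy": 0,"wz": 0,"gripper": 0},
  {"x": 10,"y": 0,"z": 1,"wx": 0,"wy": 0,"wz": 0,"gripper": 0},
  {"x": 12,"y": 0,"z": 1,"wx": 0,"wy": 0,"wz": 0,"gripper": 0},
  {"x": 14,"y": 0,"z": 1,"wx": 0,"wy": 0,"wz": 0,"gripper": 0},
  {"x": 16,"y": 0,"z": 1,"wx": 0,"wy": 0,"wz": 0,"gripper": 0},
  {"x": 19,"y": 0,"z": 1,"wx": 0,"wy": 0,"wz": 0,"gripper": 0},
  {"x": 22,"y": 0,"z": 1,"wx": 0,"wy": 0,"wz": 0,"gripper": 0},
  {"x": 25,"y": 0,"z": 1,"wx": 0,"wy": 0,"wz": 0,"gripper": 0},
])

```text
t: 11.1
tcp_pos: [0.5384, 0.0969, 0.0338]
orientation: [0.986, 0.17, 0.0, -0.002]
wrist_force: [-1.8, -0.9, -0.1]
finger_gap: -0.0001
```

Emit:
step_arm([
  {"x": 6,"y": 0,"z": 0,"wx": 0,"wy": 0,"wz": 0,"gripper": 0},
  {"x": 11,"y": 0,"z": 0,"wx": 0,"wy": 0,"wz": 0,"gripper": 0},
  {"x": 16,"y": 0,"z": 0,"wx": 0,"wy": 0,"wz": 0,"gripper": 0},
  {"x": 21,"y": 0,"z": 0,"wx": 0,"wy": 0,"wz": 0,"gripper": 0},
  {"x": 26,"y": 0,"z": 0,"wx": 0,"wy": 0,"wz": 0,"gripper": 0},
  {"x": 31,"y": 0,"z": 0,"wx": 0,"wy": 0,"wz": 0,"gripper": 0},
  {"x": 36,"y": 0,"z": 0,"wx": 0,"wy": 0,"wz": 0,"gripper": 0},
  {"x": 41,"y": 0,"z": 0,"wx": 0,"wy": 0,"wz": 0,"gripper": 0},
  {"x": 46,"y": 0,"z": 0,"wx": 0,"wy": 0,"wz": 0,"gripper": 0},
  {"x": 50,"y": 0,"z": 0,"wx": 0,"wy": 0,"wz": 0,"gripper": 0},
])

```text
t: 12.1
tcp_pos: [0.5859, 0.1139, 0.0337]
orientation: [0.986, 0.17, 0.0, -0.002]
wrist_force: [-2.0, -0.0, -0.6]
finger_gap: 0.0002
```

```bash
python3 look.py 9
```

```text
t 12.1 tcp unit [-1.12e+02  1.00e-01  3.37e+01] F [-2.01 -0.03 -0.59] gap 0.0002 J [ 0.05  0.55 -0.4   1.83  0.27  0.82 -1.72]
turn [-0.004 -0.001 -0.   ]
top tcp px in crop [409.35027586 432.44897895]
side tcp px in crop [418.00885841 274.3913675 ]
```

View pics/side9.png

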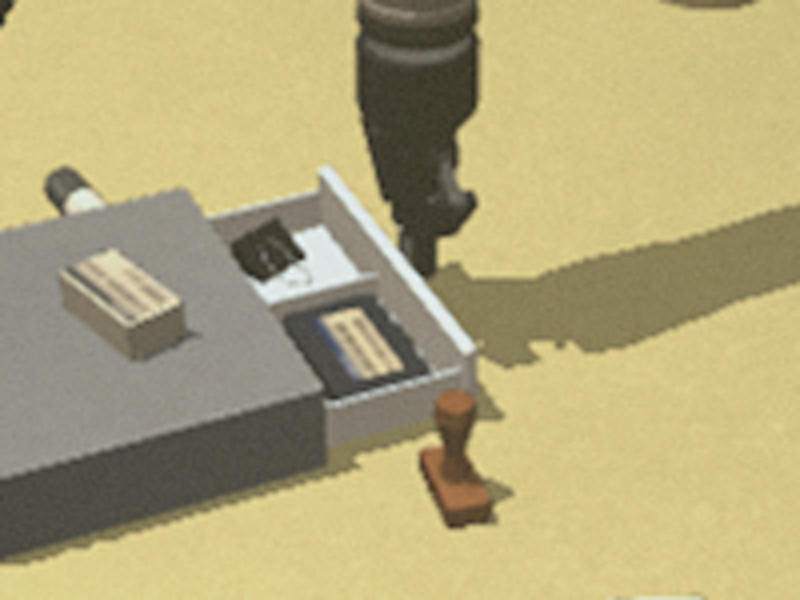

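Emit:
step_arm([
  {"x": 6,"y": 0,"z": 0,"wx": 0,"wy": 0,"wz": 0,"gripper": 0},
  {"x": 12,"y": 0,"z": 0,"wx": 0,"wy": 0,"wz": 0,"gripper": 0},
  {"x": 18,"y": 0,"z": 0,"wx": 0,"wy": 0,"wz": 0,"gripper": 0},
  {"x": 24,"y": 0,"z": 0,"wx": 0,"wy": 0,"wz": 0,"gripper": 0},
  {"x": 30,"y": 0,"z": 0,"wx": 0,"wy": 0,"wz": 0,"gripper": 0},
  {"x": 36,"y": 0,"z": 0,"wx": 0,"wy": 0,"wz": 0,"gripper": 0},
  {"x": 42,"y": 0,"z": 0,"wx": 0,"wy": 0,"wz": 0,"gripper": 0},
  {"x": 48,"y": 0,"z": 0,"wx": 0,"wy": 0,"wz": 0,"gripper": 0},
  {"x": 54,"y": 0,"z": 0,"wx": 0,"wy": 0,"wz": 0,"gripper": 0},
  {"x": 60,"y": 0,"z": 0,"wx": 0,"wy": 0,"wz": 0,"gripper": 0},
])

```text
t: 13.2
tcp_pos: [0.6437, 0.1343, 0.0341]
orientation: [0.986, 0.17, 0.001, -0.002]
wrist_force: [-1.1, -0.2, -1.5]
finger_gap: -0.0004
```

Emit:
step_arm([
  {"x": 6,"y": 0,"z": 0,"wx": 0,"wy": 0,"wz": 0,"gripper": 0},
  {"x": 11,"y": 0,"z": 0,"wx": 0,"wy": 0,"wz": 0,"gripper": 0},
  {"x": 15,"y": 0,"z": 0,"wx": 0,"wy": 0,"wz": 0,"gripper": 0},
  {"x": 19,"y": 0,"z": 0,"wx": 0,"wy": 0,"wz": 0,"gripper": 0},
  {"x": 22,"y": 0,"z": 0,"wx": 0,"wy": 0,"wz": 0,"gripper": 0},
  {"x": 25,"y": 0,"z": 0,"wx": 0,"wy": 0,"wz": 0,"gripper": 0},
  {"x": 28,"y": 0,"z": 0,"wx": 0,"wy": 0,"wz": 0,"gripper": 0},
  {"x": 30,"y": 0,"z": 0,"wx": 0,"wy": 0,"wz": 0,"gripper": 0},
  {"x": 32,"y": 0,"z": 0,"wx": 0,"wy": 0,"wz": 0,"gripper": 0},
])

```text
t: 14.1
tcp_pos: [0.6739, 0.1451, 0.0342]
orientation: [0.986, 0.17, 0.001, -0.002]
wrist_force: [-1.3, -0.0, -0.9]
finger_gap: -0.0003
```

```bash
python3 look.py 10
```

```text
t 14.1 tcp unit [-18.6   0.   34.2] F [-1.34 -0.04 -0.93] gap -0.0003 J [-0.01  0.68 -0.38  1.59  0.29  0.93 -1.72]
turn [-0.004 -0.003 -0.   ]
top tcp px in crop [315.93686014 336.60695896]
side tcp px in crop [282.71812044 308.9466087 ]
```

View pics/side10.png

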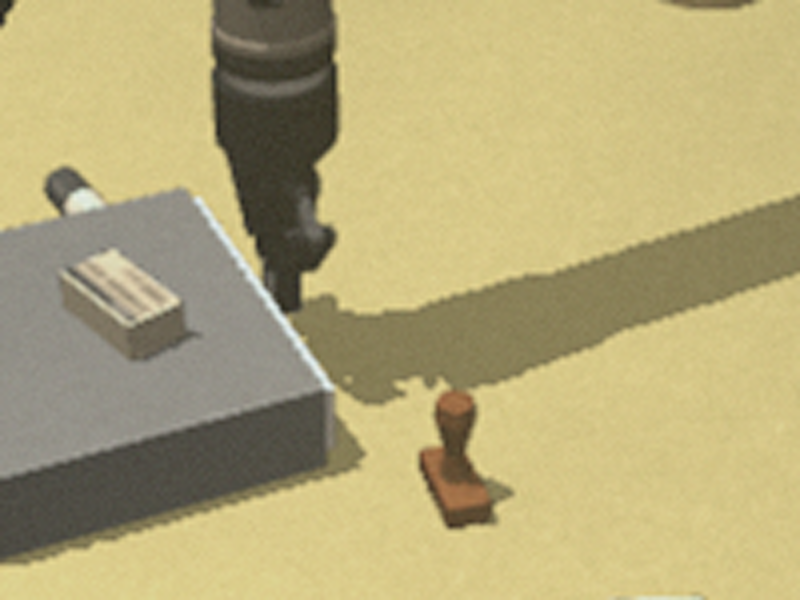

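About 6–8 mm to go; slow in small steps until the force rises.

Emit:
step_arm([
  {"x": 2.5,"y": 0,"z": 0,"wx": 0,"wy": 0,"wz": 0,"gripper": 0},
  {"x": 3.5,"y": 0,"z": 0,"wx": 0,"wy": 0,"wz": 0,"gripper": 0},
  {"x": 4.5,"y": 0,"z": 0,"wx": 0,"wy": 0,"wz": 0,"gripper": 0},
  {"x": 5.5,"y": 0,"z": 0,"wx": 0,"wy": 0,"wz": 0,"gripper": 0},
  {"x": 6.5,"y": 0,"z": 0,"wx": 0,"wy": 0,"wz": 0,"gripper": 0},
  {"x": 6.5,"y": 0,"z": 0,"wx": 0,"wy": 0,"wz": 0,"gripper": 0},
])

```text
t: 14.8
tcp_pos: [0.6808, 0.1475, 0.0344]
orientation: [0.985, 0.17, 0.002, -0.002]
wrist_force: [-0.9, 0.3, -1.2]
finger_gap: 0.0002
```

Emit:
step_arm([
  {"x": 1.5,"y": 0,"z": 0,"wx": 0,"wy": 0,"wz": 0,"gripper": 0},
  {"x": 2,"y": 0,"z": 0,"wx": 0,"wy": 0,"wz": 0,"gripper": 0},
  {"x": 2.5,"y": 0,"z": 0,"wx": 0,"wy": 0,"wz": 0,"gripper": 0},
  {"x": 2.5,"y": 0,"z": 0,"wx": 0,"wy": 0,"wz": 0,"gripper": 0},
])

```text
t: 15.2
tcp_pos: [0.6827, 0.1482, 0.0344]
orientation: [0.985, 0.17, 0.001, -0.002]
wrist_force: [-3.3, -0.2, 1.2]
finger_gap: 0.0001
```

Emit:
step_arm([
  {"x": 1.5,"y": 0,"z": 0,"wx": 0,"wy": 0,"wz": 0,"gripper": 0},
  {"x": 1.5,"y": 0,"z": 0,"wx": 0,"wy": 0,"wz": 0,"gripper": 0},
  {"x": 1.5,"y": 0,"z": 0,"wx": 0,"wy": 0,"wz": 0,"gripper": 0},
])

```text
t: 15.5
tcp_pos: [0.6826, 0.1482, 0.0344]
orientation: [0.986, 0.17, -0.0, -0.002]
wrist_force: [-6.8, -2.1, 2.8]
finger_gap: -0.0002
```

```bash
python3 look.py 11
```

```text
t 15.5 tcp unit [-9.3 -0.  34.4] F [-6.79 -2.06  2.8 ] gap -0.0002 J [-0.01  0.69 -0.38  1.56  0.29  0.94 -1.72]
turn [-0.004  0.    -0.   ]
top tcp px in crop [306.9301296  327.21007608]
side tcp px in crop [268.96809338 312.27507236]
```

View pics/side11.png

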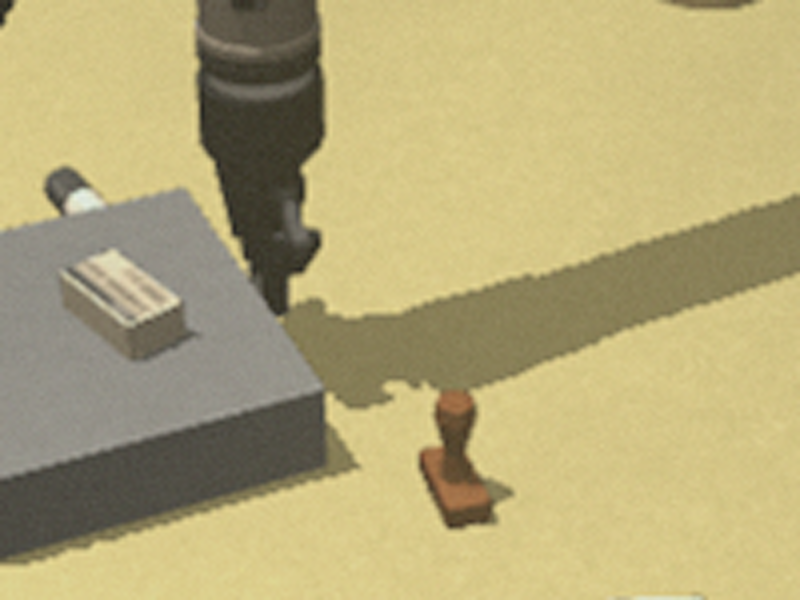

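Hard stop: position stays put while the force rises to 7 N, and the front is flush. Back off.

Emit:
step_arm([
  {"x": -2,"y": 0,"z": 0,"wx": 0,"wy": 0,"wz": 0,"gripper": 0},
  {"x": -6,"y": 0,"z": 0,"wx": 0,"wy": 0,"wz": 0,"gripper": 0},
  {"x": -20,"y": 0,"z": 0,"wx": 0,"wy": 0,"wz": 0,"gripper": 0},
  {"x": -50,"y": 0,"z": 0,"wx": 0,"wy": 0,"wz": 0,"gripper": 0},
  {"x": -80,"y": 0,"z": -30,"wx": 0,"wy": 0,"wz": 0,"gripper": 0},
  {"x": -100,"y": 0,"z": -70,"wx": 0,"wy": 0,"wz": 0,"gripper": 0},
  {"x": -120,"y": 0,"z": -110,"wx": 0,"wy": 0,"wz": 0,"gripper": 0},
  {"x": -150,"y": 0,"z": -140,"wx": 0,"wy": 0,"wz": 0,"gripper": 0},
  {"x": -150,"y": 0,"z": -140,"wx": 0,"wy": 0,"wz": 0,"gripper": 0},
  {"x": -150,"y": 0,"z": -140,"wx": 0,"wy": 0,"wz": 0,"gripper": 0},
])

```text
t: 16.6
tcp_pos: [0.5423, 0.0974, 0.1756]
orientation: [0.986, 0.169, 0.001, -0.001]
wrist_force: [0.1, 0.8, -1.1]
finger_gap: -0.0001
```

```bash
python3 look.py 12;python3 -c "
from cell import *;import cv2
cv2.imwrite('pics/sidef.png',camera('side')['pixels'][:,:,::-1])"
```

```text
t 16.6 tcp unit [-158.5   -0.9  175.6] F [ 0.11  0.75 -1.12] gap -0.0001 J [ 0.13  0.3  -0.46  1.83  0.15  1.04 -1.62]
turn [-0.002 -0.003 -0.001]
top tcp px in crop [456.63026189 378.52884235]
side tcp px in crop [485.8945005   66.54464207]
```

View pics/top12.png

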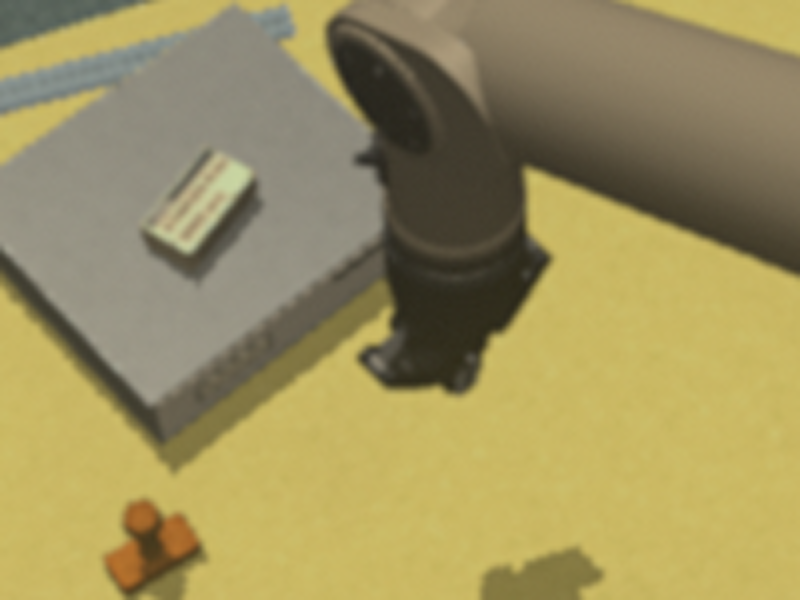

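View pics/side12.png

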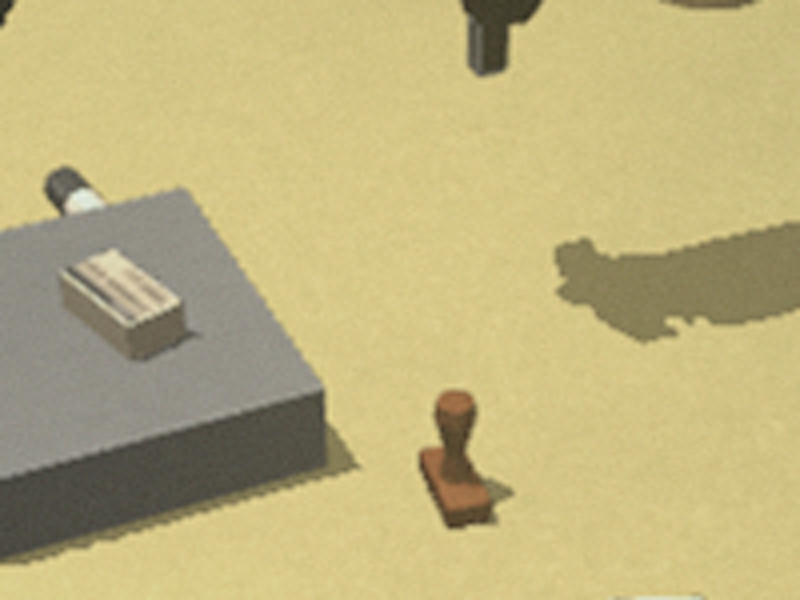

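View pics/sidef.png

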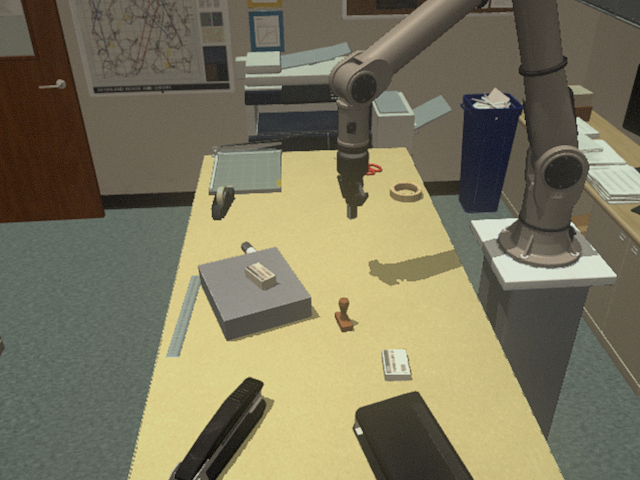

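The drawer is flush, the hand is clear, and the stamp, staple box, glue stick and clip box are where they began. The marker is hidden behind the arm, which never went near it.

```bash
python3 -c "
from cell import *
print(finish_job())"
```

```text
the job is handed in; nothing more can be done
None
```

The lid is shut, the drawer is pushed fully home and the hand is clear. I handed the job in at about 17 s of the 51 s allowed. No verdict was reported.

- **Lid:** With the fingers closed, I went in behind the raised lid and followed it round in an arc. I then pressed it flat with about 3–5 N. The fingertip stopped at a height of 29.1 mm, where 29 mm means shut, and the camera showed it flat with the drawer still about 0.16 m out.
- **Drawer:** I pushed it by the middle of its front with about 1–2 N until it hit its stop. There the position held while the force rose to about 7 N. The last pictures show the front flush with the unit.
- **Loose things:** The stamp, staple box, clip box and glue stick look unmoved in the last pictures.

- **Not confirmed:** The marker was hidden behind the arm in the last full picture, so I could not check it, though the hand only passed well above that area. The lid could not be seen inside the closed drawer either; it was last seen flat when the drawer was about 0.1 m out.
- **Refused call:** My first move call was rejected as invalid input because its rows lacked some fields, and nothing moved. My position fit was good to about 2 pixels.

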